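# Count along the rail and load the third gap

### The arm

A 6-joint arm with a two-finger parallel gripper is mounted at the origin on the work surface. World frame = base frame: x ahead of the robot, y to its left, z up, the work surface at z = 0. Lengths are in mm, angles in rad, forces in N, time in s.
With the tool pointing down it reaches from about 350 to 775 mm from the base axis. Payload 7.3 kg.
Tool frame: the origin (TCP) lies between the finger pads; the fingertips stand 14 mm ahead of it and the grasp point (between the pads) lies 5 mm behind it; y points along the fingers, z is the direction in which the jaws open and shut, and the axes are right-handed (so a half turn about y gives the same grasp; the last joint's range is limited). The gripper opens to 92 mm and grips with 3 to 60 N. Pads are 19 mm wide; open, the fingers measure 130 mm over their backs; the gripper's body (75 mm by 190 mm) begins 47 mm behind the grasp point.
Start: joints at [-0.146, 0.342, 1.524, -0, 1.275, -0.146], TCP at [525.018, 0.02, 240.741] pointing down, gripper open.
Joint ranges: [-2.53, 2.53], [-0.77, 2.02], [0.04, 2.7], [-1, 4.14], [0.28, 2.66], [-3.11, 3.11]. Speed limits (rad/s): [2.57, 2.57, 3.14, 3.14, 3.14, 3.14].

### API

Orientations are given as [roll, pitch, yaw] about the fixed x, y, z axes, in that order (R = Rz(yaw) Ry(pitch) Rx(roll)).
In Python, from plant import bot, vision, order gives the robot as it stands.
- The arm moves only by the tool apply_moves, never from a script. Its argument "rows" is a list of rows, each a list of 3 entries, a list of its own where there are three numbers: the shift along the tool's x, y, z in cm, then the turn about the tool's y in rad, then the finger opening in cm, from 0 to 9.18. A call has 1 to 5 rows; each row is the pose to reach, as a shift and turn from the pose measured when the call began, along the tool's axes at that moment; what a row does not reach only later rows make up. A row lasts 1/8 s, in which the tool goes at most 62.5 mm and 10.7 degrees, less where a joint would pass 70% of its speed; a pose out of reach is approached as far as the arm can. A call with a gripper value outside its range is refused whole. The fingers move at their own pace and stop on an object; the grip force is fixed at half the most. Time passes only in rows, so rows that repeat a pose let the fingers close. It gives the time, the measured TCP pose, the force and the opening at its end, in the units of the state.
- bot.get_obs(): the state, without advancing time (a new reading comes with each control period).
- vision.capture(name): name is "scene" or "side" or "wrist"; returns the picture (480x640x3 uint8, red, green, blue); there is no depth.
- vision.camera_info(name): a dict with "mtx" (3x3 intrinsics, pixels), "distortion" ([k1, k2, p1, p2, k3] as OpenCV has them; the pictures are not rectified), "rvec" (rotation vector, rad) and "tvec" (3), from world to camera coordinates, as OpenCV has them. Camera axes: x right, y down, z forward; pixel columns grow to the right and rows downward; lengths in mm; the calibration is good to about 2 mm. A picture is of the moment at which its call begins: read the wrist's pose just before it. camera_info takes no time and is no camera call; for the wrist camera it gives the pose at the moment of the call.
- order.close_job(): hands the job in, once; it reports no verdict.
The state is a dict: "time": time; "joint_positions": joint angles; "dq": joint speeds; "tau": joint torques, N m; "tool_pos": TCP position; "tcp_rot": TCP orientation; "contact_force": force on the tool from outside, world axes, zero at the start; "moment": the same for the moment, N m; "grip_width": finger opening in mm.
Only numpy, scipy, OpenCV 4.12 (cv2) and the standard library are available. Lean on these libraries where they do the work, as an engineer would, in place of code of your own. Each camera call takes 0.05 s, during which the arm holds its last target.

### The job

Starting at the rack's red end, run a closed fingertip along the top of the rail, pressing down the yellow bumps of the first, second and third gap one after another, and do not press the fourth. Then push the blue box along the tray and into that third gap until it is fully home against the back wall; push it only, never lift or tip it. Leave the other parts where they are.

Things in the scene. Friction and masses are not known exactly. Their poses are not given: they have to be found in the camera images.
- rack: Divider rack and loading tray in one piece, fixed, 250 mm (x) by 342 mm (y). Origin on the table; x points from the tray into the gaps, y to the left seen from the robot, z up. In its frame, mm: tray floor top z = 6, x = -150 to 95; a lip along the near edge, x = -150 to -144, rises to z = 14; the tray's two sides are open. Inner face of the grey back wall at x = 95.
- mouths_mid (a point): Point on the tray floor midway along the line of the divider noses (rack frame x = 7, y = 0, z = 6 mm). Seven blue upright dividers, 6 mm thick, round-nosed, top at z = 62, run from here back to the wall. They leave six gaps, each 50 mm wide and 88 mm deep, with middles at y = +140, +84, +28, -28, -84, -140 mm in the rack's frame.
- red_end_top (a point): Middle of the top of the red end block (60 x 20 x 74 mm, fixed), which stands against one end of the rack, either end: at y = +182 or -182 mm in the rack's frame, x = 76. The gaps are counted from this end. A like block in white stands at the other end.
- blue_box_centre (a point): Centre of the loose blue plastic outlet box: 90 mm long (its x, pointing into the rack within 0.12 rad at the start), 40 wide (y), 45 high (z), about 0.22 kg. It stands on the tray before the outer gaps of either side. Pushed against the back wall it sticks out about 2 mm past the divider noses, its centre at x = 50 mm in the rack's frame.
- blue_box: The same blue box; origin at the middle of its underside.
- coupling: Round grey conduit coupling, 42 mm across, 50 mm high, standing loose on the tray at the other side from the blue box; to be left alone. Origin at the centre of its underside.
- steel_box_a: Loose bare-metal outlet box, 80 x 38 x 42 mm, already standing in the second gap from the rack's left; to be left alone. Origin at the middle of its underside.
- steel_box_b: As steel_box_a, in the gap at the rack's right end.
- driver: Loose screwdriver on the table right of the rack, a bystander.
- tape: Loose black roll of tape, 90 mm across, 20 mm high, on the table left of the rack, a bystander.
- spray: Loose spray can, 60 mm across, 170 mm high, standing right of the rack, a bystander.
- wrench: Loose wrench on the table to the left, a bystander.
- bump1_top (a point): Where the top of bump 1 is when not pressed: yellow dome, 30 mm across, standing 7 mm above the aluminium rail (44 mm wide, 12 mm thick, top 74 mm above the table, running along y over the rear of all gaps), over the middle of gap 1, numbered from the rack's left (+y) end; the bumps are 56 mm apart, at x = 76 mm, z = 81 mm in the rack's frame.
- bump1 (a joint): How far bump 1 is pressed down, in m: 0 up to 0.006 at its stop. It springs back, 0.4 N to start and 0.5 N per mm. It counts as felt from 0.002.
- bump2_top (a point): Where the top of bump 2 is when not pressed: yellow dome, 30 mm across, standing 7 mm above the aluminium rail (44 mm wide, 12 mm thick, top 74 mm above the table, running along y over the rear of all gaps), over the middle of gap 2, numbered from the rack's left (+y) end; the bumps are 56 mm apart, at x = 76 mm, z = 81 mm in the rack's frame.
- bump2 (a joint): How far bump 2 is pressed down, in m: 0 up to 0.006 at its stop. It springs back, 0.4 N to start and 0.5 N per mm. It counts as felt from 0.002.
- bump3_top (a point): Where the top of bump 3 is when not pressed: yellow dome, 30 mm across, standing 7 mm above the aluminium rail (44 mm wide, 12 mm thick, top 74 mm above the table, running along y over the rear of all gaps), over the middle of gap 3, numbered from the rack's left (+y) end; the bumps are 56 mm apart, at x = 76 mm, z = 81 mm in the rack's frame.
- bump3 (a joint): How far bump 3 is pressed down, in m: 0 up to 0.006 at its stop. It springs back, 0.4 N to start and 0.5 N per mm. It counts as felt from 0.002.
- bump4_top (a point): Where the top of bump 4 is when not pressed: yellow dome, 30 mm across, standing 7 mm above the aluminium rail (44 mm wide, 12 mm thick, top 74 mm above the table, running along y over the rear of all gaps), over the middle of gap 4, numbered from the rack's left (+y) end; the bumps are 56 mm apart, at x = 76 mm, z = 81 mm in the rack's frame.
- bump4 (a joint): How far bump 4 is pressed down, in m: 0 up to 0.006 at its stop. It springs back, 0.4 N to start and 0.5 N per mm. It counts as felt from 0.002.
- bump5_top (a point): Where the top of bump 5 is when not pressed: yellow dome, 30 mm across, standing 7 mm above the aluminium rail (44 mm wide, 12 mm thick, top 74 mm above the table, running along y over the rear of all gaps), over the middle of gap 5, numbered from the rack's left (+y) end; the bumps are 56 mm apart, at x = 76 mm, z = 81 mm in the rack's frame.
- bump5 (a joint): How far bump 5 is pressed down, in m: 0 up to 0.006 at its stop. It springs back, 0.4 N to start and 0.5 N per mm. It counts as felt from 0.002.
- bump6_top (a point): Where the top of bump 6 is when not pressed: yellow dome, 30 mm across, standing 7 mm above the aluminium rail (44 mm wide, 12 mm thick, top 74 mm above the table, running along y over the rear of all gaps), over the middle of gap 6, numbered from the rack's left (+y) end; the bumps are 56 mm apart, at x = 76 mm, z = 81 mm in the rack's frame.
- bump6 (a joint): How far bump 6 is pressed down, in m: 0 up to 0.006 at its stop. It springs back, 0.4 N to start and 0.5 N per mm. It counts as felt from 0.002.
Mind the look-alikes: they are no part of the job. Several things look just like the part that bears red_end_top: the one meant starts farthest to the robot's left. Several things have the shape of the blue_box; the one meant has the colours described above.

How it is judged:
By the outcome, as a careful person would: the job done as asked, in the order asked, and still so for the second after the job is handed in, with the robot touching nothing.
It also fails if it takes over 64 s, if anything falls off the work surface, if the arm or the gripper's body presses on something with over 40 N, if the wrist force passes 120 N, or if a joint passes its speed limit or range.

## Working session

There is one attempt and no reset: what is moved stays moved. The work goes in short steps, Python scripts to look and compute and a tool call to move; the robot and the scene stay as the last step left them, time stands still between calls to the robot, and variables do not carry over. Pictures are saved under pics/ and viewed, and the job is handed in when it is done.

Besides the shell and the picture viewer there is one more tool, called after "Emit:" as name(argument=value, ...), one argument or row to a line, values as JSON. apply_moves: Moves the arm, as the interface text tells. Its arguments: {"type":"object","properties":{"rows":{"type":"array","items":{"type":"array"}}},"required":["rows"]}

```bash
mkdir -p pics; python3 - <<'E'
from plant import bot, vision, order
import cv2
print(bot.get_obs())
for n in ("scene","side","wrist"):
    im=vision.capture(n); cv2.imwrite(f"pics/{n}0.png",im[:,:,::-1]); print(n,vision.camera_info(n))
E
```

```text
{'time': 0.0, 'joint_positions': array([-1.45983339e-01,  3.42710569e-01,  1.52504648e+00, -1.66151442e-05,
        1.27542612e+00, -1.45967716e-01]), 'dq': array([-0.00078066, -0.00021002,  0.00019076, -0.00302451,  0.0006781 ,
        0.00166307]), 'tau': array([ 7.61924657e-04, -4.31245601e+01, -2.44219762e+01,  7.17750052e-02,
        5.59406646e-02, -1.04314388e-04]), 'tool_pos': array([5.24591271e+02, 8.62150805e-02, 2.40040990e+02]), 'tcp_rot': array([-1.57237224e+00,  2.15621363e-04, -1.57080727e+00]), 'contact_force': array([-0.1484228,  0.6333362,  0.2263131]), 'moment': array([-0.007136  ,  0.008372  , -0.01600721]), 'grip_width': 91.81526079634783}
scene {'mtx': array([[465.01007055,   0.        , 317.98631335],
       [  0.        , 465.01007055, 238.04583813],
       [  0.        ,   0.        ,   1.        ]]), 'distortion': array([-0.03872477,  0.        ,  0.        ,  0.        ,  0.        ]), 'rvec': array([ 1.17106839,  2.49257096, -0.82052199]), 'tvec': array([ 385.54101982, -314.50568286, 1314.4342036 ])}
side {'mtx': array([[492.23802277,   0.        , 320.66353476],
       [  0.        , 492.23802277, 241.35867352],
       [  0.        ,   0.        ,   1.        ]]), 'distortion': array([-0.08059542,  0.        ,  0.        ,  0.        ,  0.        ]), 'rvec': array([ 2.15945819, -0.69041613,  0.31361442]), 'tvec': array([-484.7143623 ,  264.76007747,  990.26750962])}
wrist {'mtx': array([[354.67655256,   0.        , 318.30553286],
       [  0.        , 354.67655256, 237.06262092],
       [  0.        ,   0.        ,   1.        ]]), 'distortion': array([-0.04591713,  0.        ,  0.        ,  0.        ,  0.        ]), 'rvec': array([-2.87369446e+00, -2.54924333e-03,  1.86082855e-04]), 'tvec': array([-524.07215872,  -33.84552641,  389.75066881])}
```

View pics/scene0.png

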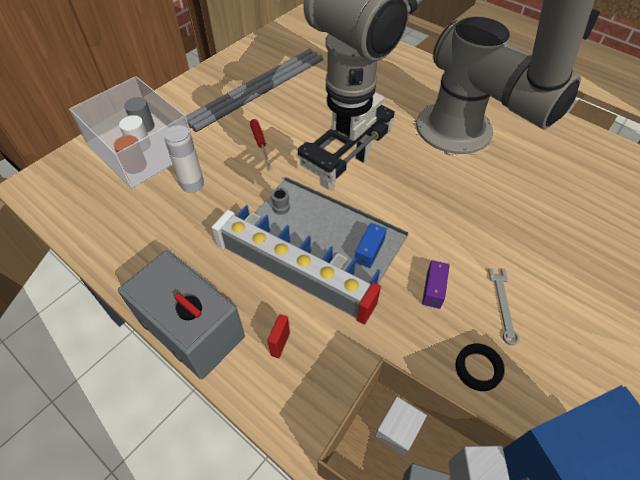

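View pics/side0.png

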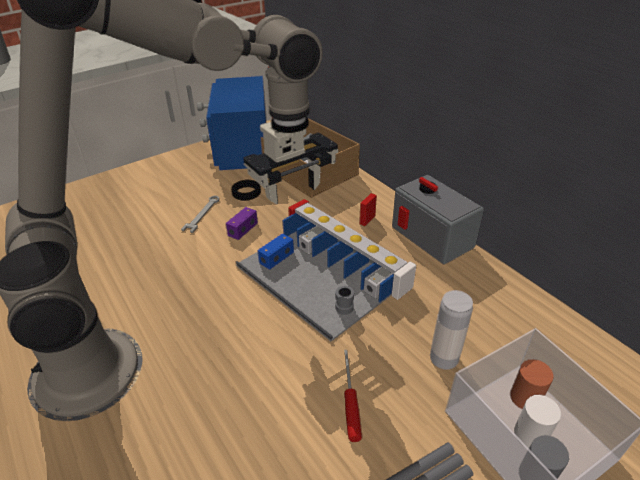

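View pics/wrist0.png

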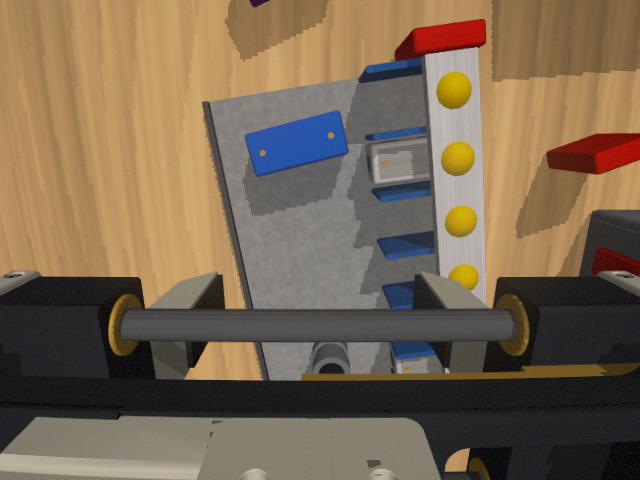

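```bash
cat > h.py <<'E'
import numpy as np, cv2
from scipy.optimize import least_squares
I={'scene':([[465.01007055,0,317.98631335],[0,465.01007055,238.04583813],[0,0,1]],[-0.03872477,0,0,0,0],[1.17106839,2.49257096,-0.82052199],[385.54101982,-314.50568286,1314.4342036]),
'side':([[492.23802277,0,320.66353476],[0,492.23802277,241.35867352],[0,0,1]],[-0.08059542,0,0,0,0],[2.15945819,-0.69041613,0.31361442],[-484.7143623,264.76007747,990.26750962]),
'wrist0':([[354.67655256,0,318.30553286],[0,354.67655256,237.06262092],[0,0,1]],[-0.04591713,0,0,0,0],[-2.87369446,-2.54924333e-03,1.86082855e-04],[-524.07215872,-33.84552641,389.75066881])}
def setcam(n,d): I[n]=(d['mtx'],d['distortion'],d['rvec'],d['tvec'])
def proj(n,P):
    K,D,r,t=[np.array(a,float) for a in I[n]]
    return cv2.projectPoints(np.array(P,float).reshape(-1,3),r,t,K,D)[0].reshape(-1,2)
def ray(n,uv,z):
    K,D,r,t=[np.array(a,float) for a in I[n]]
    u=cv2.undistortPoints(np.array(uv,float).reshape(-1,1,2),K,D).reshape(-1,2)
    R=cv2.Rodrigues(r)[0]; c=-R.T@t
    d=np.c_[u,np.ones(len(u))]@R
    return c+d*((z-c[2])/d[:,2])[:,None]
def yellow(im,amin=20):
    h=cv2.cvtColor(im,cv2.COLOR_BGR2HSV)
    m=cv2.inRange(h,(18,150,90),(32,255,255))
    n,l,s,c=cv2.connectedComponentsWithStats(m)
    return [(c[i],s[i,4]) for i in range(1,n) if s[i,4]>amin]
def world(p,pts):
    x,y,th=p; c,s=np.cos(th),np.sin(th)
    pts=np.array(pts,float).reshape(-1,3)
    return np.c_[x+c*pts[:,0]-s*pts[:,1], y+s*pts[:,0]+c*pts[:,1], pts[:,2]]
E
python3 - <<'E'
from h import *
for n,f in (("scene","scene0"),("side","side0"),("wrist0","wrist0")):
    im=cv2.imread(f"pics/{f}.png")
    for c,a in yellow(im): print(n,c.round(1),a, ray(n,[c],78)[0].round(1))
im=cv2.imread("pics/scene0.png"); cv2.imwrite("pics/c1.png",cv2.resize(im[170:340,200:460],None,fx=3,fy=3,interpolation=cv2.INTER_CUBIC))
im=cv2.imread("pics/side0.png"); cv2.imwrite("pics/c2.png",cv2.resize(im[190:350,220:430],None,fx=3.6,fy=3.6,interpolation=cv2.INTER_CUBIC))
im=cv2.imread("pics/wrist0.png"); cv2.imwrite("pics/c3.png",cv2.resize(im[0:280,190:510],None,fx=2,fy=2,interpolation=cv2.INTER_CUBIC))
E
```

```text
scene [237.7 226.9] 89 [ 679.4 -162.7   78. ]
scene [258.7 237.6] 95 [ 671.2 -107.8   78. ]
scene [280.5 248.7] 100 [663.  -52.8  78. ]
scene [303.3 260.3] 106 [654.6   2.6  78. ]
scene [326.6 272.2] 112 [646.5  57.4  78. ]
scene [351.  284.7] 121 [638.4 112.8  78. ]
side [309.2 145.4] 28 [831.6 401.7  78. ]
side [308.8 209.9] 42 [630.6 106.4  78. ]
side [323.5 218.7] 48 [639.1  51.9  78. ]
side [339.  228.2] 52 [647.1  -3.4  78. ]
side [355.4 238. ] 57 [655.7 -58.4  78. ]
side [372.6 248.3] 60 [ 664.2 -113.1   78. ]
side [390.7 259.5] 67 [ 672.  -168.6   78. ]
wrist0 [453.6  89.8] 1008 [634.3 112.   78. ]
wrist0 [457.4 158.2] 887 [642.6  57.2  78. ]
wrist0 [460.4 220.8] 766 [650.9   2.5  78. ]
wrist0 [465.  275.6] 501 [660.9 -49.7  78. ]
wrist0 [114.3 324.2] 366 [ 324.2 -101.8   78. ]
wrist0 [523.8 330. ] 261 [ 727.  -107.4   78. ]
wrist0 [474.4 373.9] 2234 [ 683.8 -157.4   78. ]
```

```bash
ls pics
```

```text
c1.png
c2.png
c3.png
scene0.png
side0.png
wrist0.png
```

View pics/c1.png

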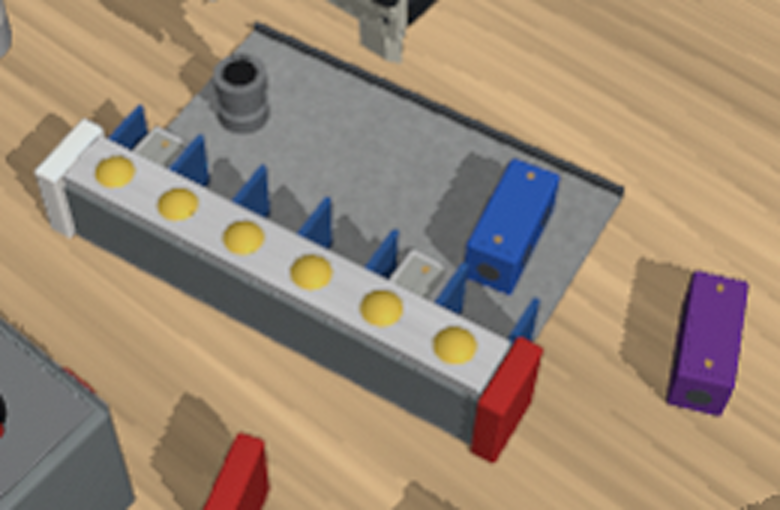

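View pics/c2.png

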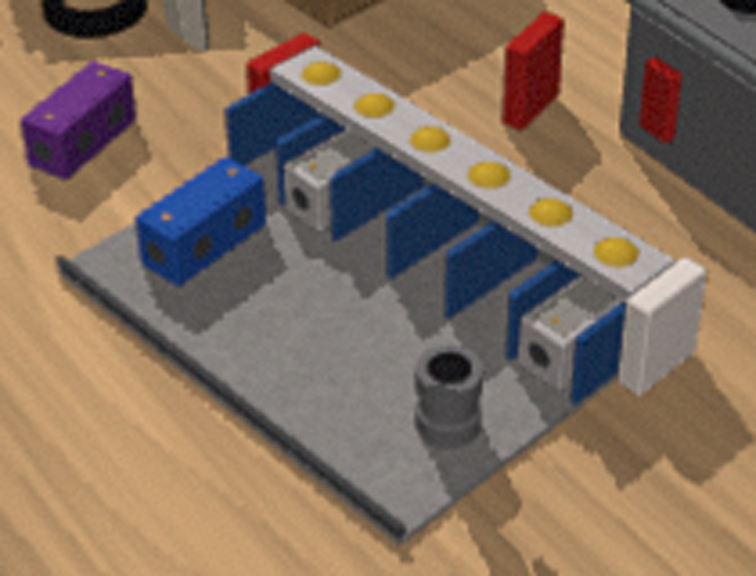

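View pics/c3.png

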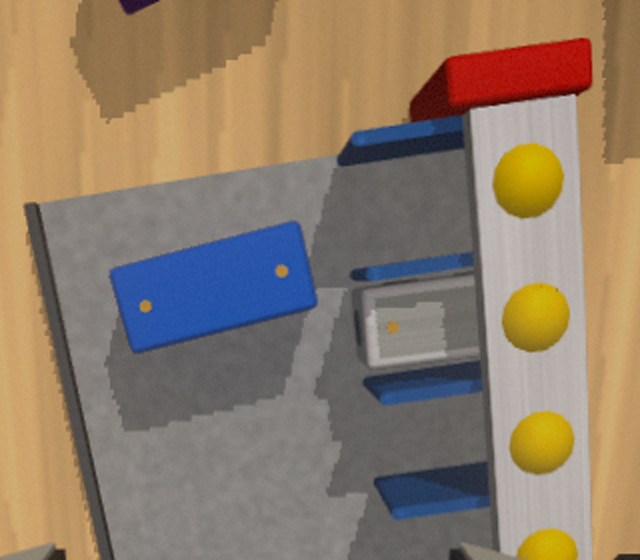

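```bash
python3 - <<'E'
from h import *
ys=[140,84,28,-28,-84,-140]
ob={}
for n,f in (("scene","scene0"),("side","side0"),("wrist0","wrist0")):
    im=cv2.imread(f"pics/{f}.png"); c=[c for c,a in yellow(im)]
    if n=="scene": ob[n]=(np.array(c[::-1]),ys)
    if n=="side": ob[n]=(np.array(c[1:]),ys)
    if n=="wrist0": ob[n]=(np.array(c[:3]),ys[:3])
def res(p,names):
    r=[]
    for n in names:
        o,y=ob[n]; w=world(p[:3],[[76,v,p[3]] for v in y])
        w[:,2]=p[3]; s=3 if n.startswith('w') else 1
        r.append(((proj(n,w)-o)/s).ravel())
    return np.concatenate(r)
def fit(names,fz=None):
    f=(lambda p:res(p,names)) if fz is None else (lambda p:res([*p[:3],fz],names))
    s=least_squares(f,[580,0,.15,78][:4 if fz is None else 3]); return s.x.round(3), abs(s.fun).max().round(2)
print(fit(["scene","side","wrist0"])); print(fit(["scene","side"]))
for n in ob: print(n,fit([n],78))
box={'wrist0':[(245.5,134),(339,111),(348,151.5),(257.5,176)],
'scene':[(386,228.7),(371.7,257.3),(356,252.3),(371.3,222.7)],
'side':[(258.3,250),(283.6,233.9),(293.6,238.3),(269.4,255.6)]}
for n in box:
    q=ray(n,box[n],51)[:,:2]; d=(q[1]+q[2]-q[0]-q[3])/2; print(n,q.round(1).tolist(),q.mean(0).round(1),np.arctan2(d[1],d[0]).round(3),np.linalg.norm(d).round(1))
E
```

```text
(array([ 5.80992e+02, -3.78010e+01,  1.47000e-01,  7.34680e+01]), np.float64(0.5))
(array([ 5.80817e+02, -3.81290e+01,  1.48000e-01,  7.33260e+01]), np.float64(0.49))
scene (array([ 5.83624e+02, -3.62880e+01,  1.47000e-01]), np.float64(0.29))
side (array([ 5.76328e+02, -4.18370e+01,  1.47000e-01]), np.float64(0.31))
wrist0 (array([ 5.80121e+02, -3.73070e+01,  1.51000e-01]), np.float64(0.26))
wrist0 [[457.8, 76.8], [542.4, 96.7], [551.2, 61.3], [467.2, 38.9]] [504.7  68.4] 0.246 86.9
scene [[459.9, 76.8], [542.7, 97.2], [553.7, 63.8], [467.0, 41.7]] [505.8  69.9] 0.246 87.4
side [[456.0, 70.5], [540.2, 88.6], [551.1, 58.3], [467.4, 36.1]] [503.7  63.4] 0.236 86.3
```

Candidates for the red end are the rack-end block at scene (372,303), a loose red block at (279,336), and a red tag on the grey box at side (402,217). The rack-end block is the farthest left, so I choose that one and count the gaps from +y. For the box, the blue one is at scene (371,243) and the purple look-alike at (435,284). The crops confirm both choices.

Emit:
apply_moves(
  rows=[
    [[-4.0,1.0,3.0],-0.05,0],
    [[-9.0,3.0,6.0],-0.1,0],
    [[-13.0,6.0,9.0],-0.148,0],
    [[-15.3,9.0,10.4],-0.148,0],
    [[-15.3,9.0,10.4],-0.148,0],
  ],
)

```text
time: 0.78
tool_pos: [627.2, 154.6, 146.4]
tcp_rot: [-1.578, 0.001, -1.42]
contact_force: [-0.8, -0.1, -0.1]
grip_width: 46.5
```

```bash
cat > st.py <<'E'
from h import *
from plant import bot,vision
from scipy.spatial.transform import Rotation as Ro
import sys
RK=[580.5,-37.8,.148]
def st():
    o=bot.get_obs(); p=o['tool_pos']; R=Ro.from_euler('xyz',o['tcp_rot']).as_matrix()
    c,s=np.cos(RK[2]),np.sin(RK[2]); d=p[:2]-RK[:2]
    tip=p+14*R[:,1]
    print('t',round(o['time'],2),'p',p.round(1),'tip',tip.round(1),'rack',(np.array([c*d[0]+s*d[1],-s*d[0]+c*d[1]])).round(1),'zaxis yaw',np.arctan2(R[1,2],R[0,2]).round(3),'F',o['contact_force'].round(1),'w',round(o['grip_width'],1))
    return o,R
def to(rx,ry,tipz):
    "cm shift in tool axes to reach rack-frame xy with tip z"
    o,R=st(); g=world(RK,[[rx,ry,tipz+14]])[0]
    print('to',(rx,ry,tipz),(R.T@(g-o['tool_pos'])/10).round(2))
E
python3 - <<'E'
from st import *
to(76,182,77)
to(76,26,77)
o=bot.get_obs()
im=vision.capture("wrist"); cv2.imwrite("pics/w1.png",im[:,:,::-1])
im=vision.capture("side"); cv2.imwrite("pics/s1.png",cv2.resize(im[100:300,180:440,::-1],None,fx=3,fy=3))
im=vision.capture("scene"); cv2.imwrite("pics/sc1.png",cv2.resize(im[150:350,200:460,::-1],None,fx=3,fy=3))
st()
E
```

```text
t 0.78 p [627.2 154.6 146.4] tip [627.1 154.5 132.4] rack [ 74.6 183.4] zaxis yaw 0.15 F [-0.8 -0.1 -0.1] w 46.5
to (76, 182, 77) [0.14 5.54 0.19]
t 0.78 p [627.2 154.6 146.4] tip [627.1 154.5 132.4] rack [ 74.6 183.4] zaxis yaw 0.15 F [-0.8 -0.1 -0.1] w 46.5
to (76, 26, 77) [15.74  5.53  0.15]
t 0.93 p [628.8 152.3 151.1] tip [628.8 152.3 137.1] rack [ 75.8 180.9] zaxis yaw 0.148 F [ 0.6 -0.3 -0.5] w 34.5
```

View pics/w1.png

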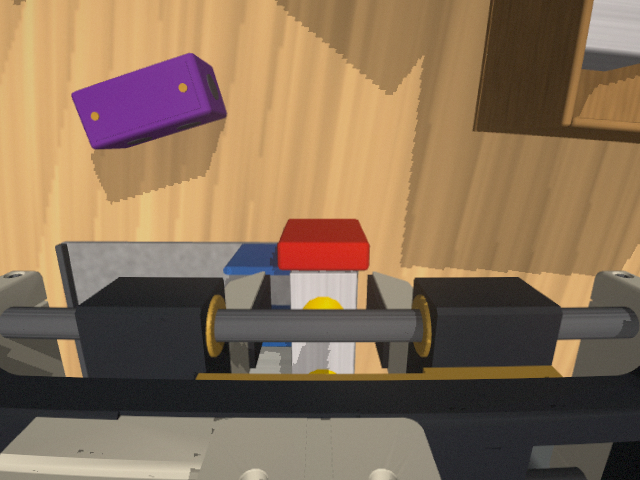

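View pics/s1.png

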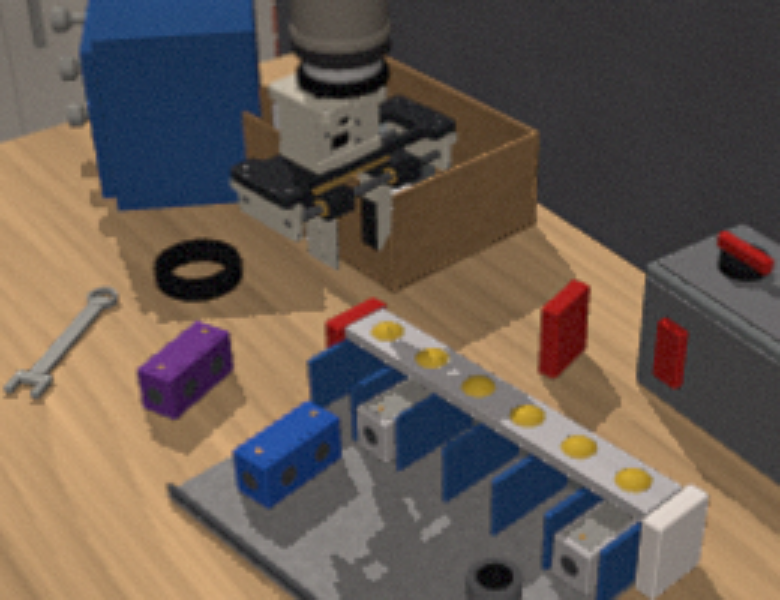

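View pics/sc1.png

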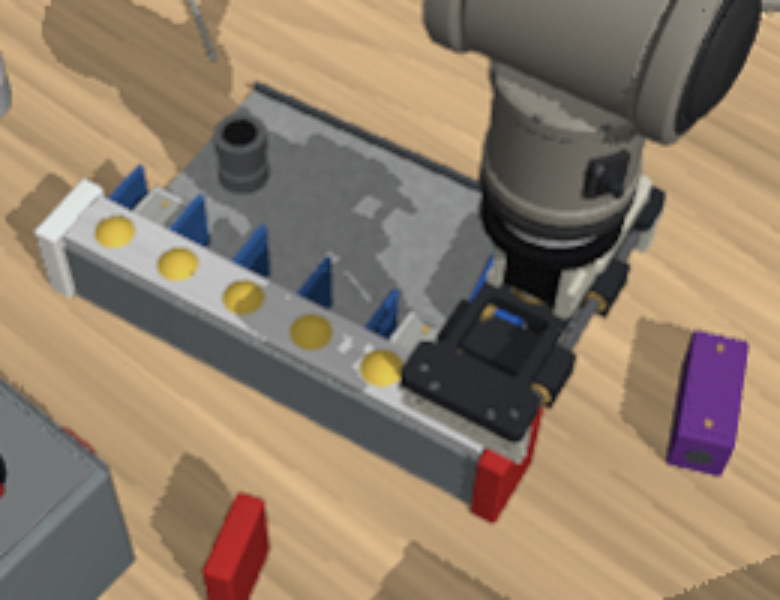

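The gripper is over the red end block, which shows at wrist (323,245), and the rail is centred on the tool. Next I let the fingers close, then descend.

Emit:
apply_moves(
  rows=[
    [[0,1.0,0.0],0,0],
    [[0,2.0,0],0,0],
    [[0,3.5,0],0,0],
    [[0,5.0,0],0,0],
    [[0,5.5,0],0,0],
  ],
)

```text
time: 1.55
tool_pos: [627.9, 152.2, 94.2]
tcp_rot: [-1.574, 0.0, -1.423]
contact_force: [-0.4, 0.7, -0.0]
grip_width: 0.4
```

```bash
python3 - <<'E'
from st import *
to(76,182,77)
o=vision.capture("wrist")
to(76,26,77)
E
```

```text
t 1.55 p [627.9 152.2  94.2] tip [627.9 152.2  80.2] rack [ 74.9 180.9] zaxis yaw 0.147 F [-0.4  0.7 -0. ] w 0.4
to (76, 182, 77) [-0.11  0.32  0.11]
t 1.6 p [628.  152.3  94.2] tip [628.  152.2  80.2] rack [ 75. 181.] zaxis yaw 0.148 F [ 0.5 -0.6 -0.6] w 0.3
to (76, 26, 77) [15.5   0.32  0.11]
```

Emit:
apply_moves(
  rows=[
    [[0,0.37,0.1],0,0],
    [[0.8,0.37,0.1],0,0],
    [[1.6,0.37,0.1],0,0],
    [[2.4,0.37,0.1],0,0],
    [[3.2,0.37,0.1],0,0],
  ],
)

```text
time: 2.22
tool_pos: [634.1, 120.4, 91.1]
tcp_rot: [-1.572, 0.0, -1.423]
contact_force: [-0.5, 1.1, 2.9]
grip_width: 0.2
```

```bash
python3 - <<'E'
from st import *
to(76,140,76.5)
E
```

```text
t 2.23 p [634.1 120.4  91.1] tip [634.  120.4  77.1] rack [ 76.3 148.5] zaxis yaw 0.147 F [-0.5  1.1  2.9] w 0.2
to (76, 140, 76.5) [ 0.85  0.06 -0.03]
```

Emit:
apply_moves(
  rows=[
    [[0.8,0.05,0],0,0],
    [[0.9,0.05,0],0,0],
    [[1.7,0.05,0],0,0],
    [[2.5,0.05,0],0,0],
    [[3.4,0.05,0],0,0],
  ],
)

```text
time: 2.85
tool_pos: [639.0, 85.9, 90.3]
tcp_rot: [-1.573, 0.0, -1.423]
contact_force: [0.6, 0.3, -0.6]
grip_width: 0.3
```

```bash
python3 - <<'E'
from st import *
to(76,84,76.5)
E
```

```text
t 2.85 p [639.   85.9  90.3] tip [638.9  85.9  76.3] rack [ 76.1 113.8] zaxis yaw 0.147 F [ 0.6  0.3 -0.6] w 0.3
to (76, 84, 76.5) [ 2.98 -0.02 -0.01]
```

Emit:
apply_moves(
  rows=[
    [[0.8,0,0],0,0],
    [[1.5,0,0],0,0],
    [[2.2,0,0],0,0],
    [[2.9,0,0],0,0],
    [[3.0,0,0],0,0],
  ],
)

```text
time: 3.48
tool_pos: [643.6, 55.6, 90.5]
tcp_rot: [-1.573, -0.0, -1.424]
contact_force: [-0.8, 0.6, 1.5]
grip_width: 0.4
```

```bash
python3 - <<'E'
from st import *
to(76,28,76.5)
E
```

```text
t 3.48 p [643.6  55.6  90.5] tip [643.6  55.6  76.5] rack [76.2 83.1] zaxis yaw 0.147 F [-0.8  0.6  1.5] w 0.4
to (76, 28, 76.5) [ 5.51 -0.   -0.01]
```

```bash
python3 - <<'E'
from st import *
for i in range(6): vision.capture("side"); st()
im=vision.capture("side"); cv2.imwrite("pics/s2.png",cv2.resize(im[150:280,270:430,::-1],None,fx=4.5,fy=4.5))
E
```

```text
t 3.52 p [643.6  55.8  90.4] tip [643.6  55.8  76.4] rack [76.2 83.2] zaxis yaw 0.147 F [0.7 0.1 2.9] w 0.7
t 3.58 p [643.6  55.8  90.4] tip [643.6  55.8  76.4] rack [76.2 83.3] zaxis yaw 0.147 F [ 1.1 -0.3  2.6] w 0.1
t 3.62 p [643.6  55.9  90.4] tip [643.5  55.9  76.4] rack [76.2 83.4] zaxis yaw 0.147 F [-0.5 -0.3  2.6] w 0.0
t 3.67 p [643.6  55.9  90.4] tip [643.5  55.9  76.4] rack [76.2 83.4] zaxis yaw 0.148 F [ 0.3 -0.6  2.5] w 0.4
t 3.73 p [643.6  56.   90.4] tip [643.5  56.   76.4] rack [76.2 83.4] zaxis yaw 0.148 F [ 0.2 -0.5  2.1] w 0.6
t 3.77 p [643.6  56.   90.4] tip [643.5  56.   76.4] rack [76.2 83.5] zaxis yaw 0.148 F [ 1.  -1.2  2.4] w 0.4
```

View pics/s2.png

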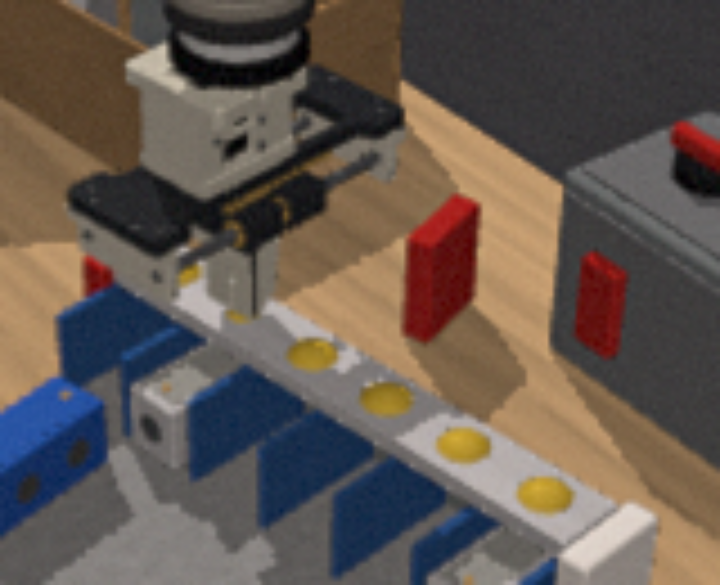

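The fingertip is on bump 2 at 2.5 N, which is about 4 mm of press, and bumps 3–6 are untouched ahead of it. I carry on to bump 3.

Emit:
apply_moves(
  rows=[
    [[1.1,0,0],0,0],
    [[2.2,0,0],0,0],
    [[3.2,0,0],0,0],
    [[4.0,0,0],0,0],
    [[4.8,0,0],0,0],
  ],
)

```text
time: 4.45
tool_pos: [650.7, 8.1, 90.5]
tcp_rot: [-1.573, -0.0, -1.423]
contact_force: [0.2, 1.3, 2.6]
grip_width: 0.5
```

```bash
python3 - <<'E'
from st import *
to(76,28,76.5)
E
```

```text
t 4.45 p [650.7   8.1  90.5] tip [650.7   8.1  76.5] rack [76.2 35.1] zaxis yaw 0.147 F [0.2 1.3 2.6] w 0.5
to (76, 28, 76.5) [ 0.71  0.   -0.02]
```

Emit:
apply_moves(
  rows=[
    [[0.6,0,0],0,0],
    [[0.7,0,0],0,0],
    [[0.7,0,0],0,0],
  ],
)

```text
time: 4.82
tool_pos: [651.9, 0.9, 90.6]
tcp_rot: [-1.572, -0.001, -1.423]
contact_force: [0.0, -0.9, 2.2]
grip_width: 0.6
```

```bash
python3 - <<'E'
from st import *
for i in range(3): vision.capture("side"); st()
E
```

```text
t 4.88 p [651.9   0.9  90.7] tip [651.9   0.9  76.7] rack [76.4 27.8] zaxis yaw 0.148 F [ 0.2 -1.4  3. ] w 0.2
t 4.92 p [651.9   0.9  90.7] tip [651.9   0.9  76.7] rack [76.3 27.8] zaxis yaw 0.148 F [ 0.1 -1.2  2.3] w -0.1
t 4.97 p [651.9   0.9  90.7] tip [651.9   0.9  76.7] rack [76.3 27.8] zaxis yaw 0.148 F [-0.5 -1.3  3.3] w 0.3
```

Bump 3 is pressed (about 2.8 N), and the tip's near edge is 24 mm from bump 4. Now I lift and go to the left side of the box.

Emit:
apply_moves(
  rows=[
    [[0,-2.5,0],0,0],
    [[0,-6.0,0],0,0],
    [[-4.0,-6.0,-4.0],0,4.0],
    [[-8.0,-6.0,-8.0],0,4.0],
    [[-12.0,-6.0,-12.0],0,4.0],
  ],
)

```text
time: 5.6
tool_pos: [513.7, 103.0, 150.3]
tcp_rot: [-1.573, -0.001, -1.423]
contact_force: [0.9, 0.7, 1.5]
grip_width: 25.9
```

```bash
python3 - <<'E'
from st import *
to(-59,168,60)
im=vision.capture("scene"); cv2.imwrite("pics/sc3.png",cv2.resize(im[150:350,200:460,::-1],None,fx=3,fy=3))
E
```

```text
t 5.6 p [513.7 103.  150.3] tip [513.7 103.  136.3] rack [-45.3 149.1] zaxis yaw 0.147 F [0.9 0.7 1.5] w 25.9
to (-59, 168, 60) [-1.89  7.63 -1.35]
```

View pics/sc3.png

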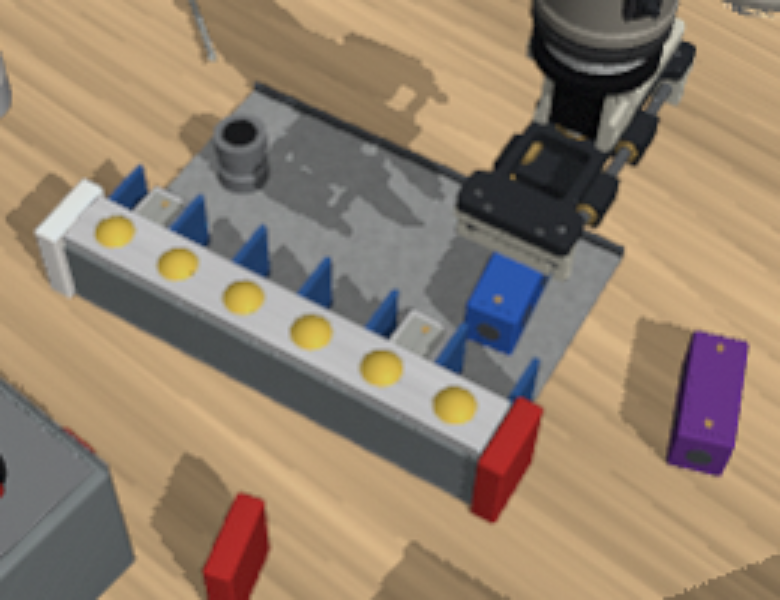

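All bumps are up again and the gripper is above and left of the box. Next I shift left, then descend beside it.

Emit:
apply_moves(
  rows=[
    [[-1.9,0,-1.3],0,4.0],
    [[-1.9,2,-1.3],0,4.0],
    [[-1.9,5,-1.3],0,4.0],
    [[-1.9,7,-1.3],0,4.0],
    [[-1.9,7.0,-1.3],0,4.0],
  ],
)

```text
time: 6.28
tool_pos: [489.6, 123.3, 78.4]
tcp_rot: [-1.584, 0.002, -1.421]
contact_force: [-0.6, 0.3, -0.2]
grip_width: 40.1
```

```bash
python3 - <<'E'
from st import *
to(-59,168,18)
im=vision.capture("scene"); cv2.imwrite("pics/sc4.png",cv2.resize(im[170:320,320:450,::-1],None,fx=4,fy=4))
im=vision.capture("side"); cv2.imwrite("pics/s4.png",cv2.resize(im[150:320,200:400,::-1],None,fx=3.5,fy=3.5))
E
```

```text
t 6.28 p [489.6 123.3  78.4] tip [489.4 123.3  64.4] rack [-66.2 172.7] zaxis yaw 0.15 F [-0.6  0.3 -0.2] w 40.1
to (-59, 168, 18) [0.48 4.63 0.78]
```

View pics/sc4.png

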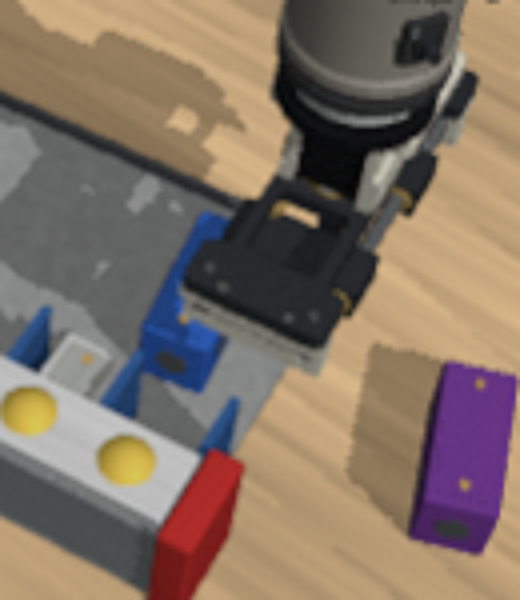

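View pics/s4.png

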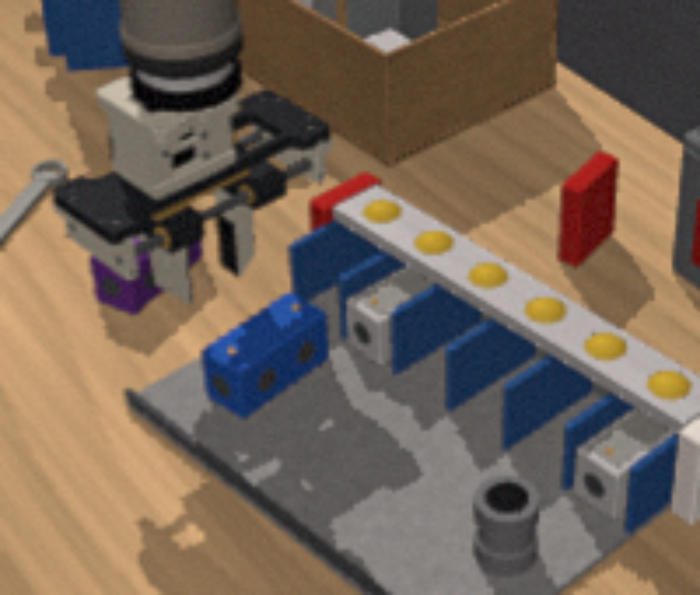

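Both fingers are clear of the blue and purple boxes. I descend to a tip height of about 18 mm.

Emit:
apply_moves(
  rows=[
    [[0.4,1.5,0.7],0,4.0],
    [[0.4,3.0,0.7],0,4.0],
    [[0.4,4.2,0.7],0,4.0],
    [[0.4,4.6,0.7],0,4.0],
  ],
)

```text
time: 6.88
tool_pos: [497.3, 120.4, 32.8]
tcp_rot: [-1.583, 0.002, -1.421]
contact_force: [-0.2, -1.2, -0.2]
grip_width: 40.0
```

```bash
python3 - <<'E'
from st import *
to(-59,57,18)
E
```

```text
t 6.88 p [497.3 120.4  32.8] tip [497.1 120.4  18.8] rack [-59.  168.8] zaxis yaw 0.15 F [-0.2 -1.2 -0.2] w 40.0
to (-59, 57, 18) [11.18  0.06 -0.03]
```

Emit:
apply_moves(
  rows=[
    [[0.8,0,0],0,4.0],
    [[1.6,0,0],0,4.0],
    [[2.4,0,0],0,4.0],
    [[3.2,0,0],0,4.0],
    [[4.0,0,0],0,4.0],
  ],
)

```text
time: 7.5
tool_pos: [503.5, 80.4, 33.0]
tcp_rot: [-1.582, 0.002, -1.421]
contact_force: [-0.4, 1.7, 1.0]
grip_width: 39.8
```

```bash
python3 - <<'E'
from st import *
to(-59,57,18)
im=vision.capture("side"); cv2.imwrite("pics/s5.png",cv2.resize(im[150:320,200:400,::-1],None,fx=3.5,fy=3.5))
E
```

```text
t 7.5 p [503.5  80.4  33. ] tip [503.3  80.4  19. ] rack [-58.7 128.3] zaxis yaw 0.15 F [-0.4  1.7  1. ] w 39.8
to (-59, 57, 18) [ 7.13  0.09 -0.04]
```

View pics/s5.png

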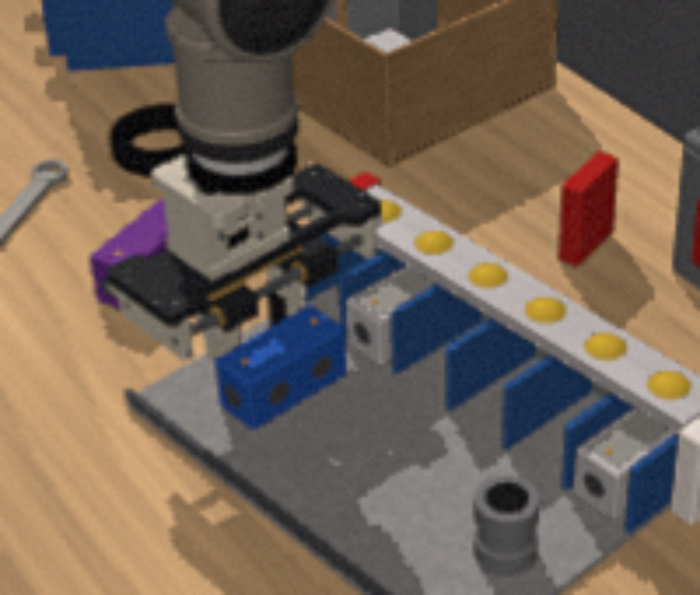

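The box slides upright with both fingers against its left face. I continue slowly.

Emit:
apply_moves(
  rows=[
    [[0.8,0,0],0,4.0],
    [[1.6,0,0],0,4.0],
    [[2.4,0,0],0,4.0],
    [[3.2,0,0],0,4.0],
    [[4.0,0,0],0,4.0],
  ],
)

```text
time: 8.18
tool_pos: [509.7, 39.5, 32.9]
tcp_rot: [-1.582, 0.002, -1.421]
contact_force: [-1.8, 2.1, 1.3]
grip_width: 39.8
```

Emit:
apply_moves(
  rows=[
    [[0.6,0,0],0,4.0],
    [[1.2,0,0],0,4.0],
    [[1.8,0,0],0,4.0],
    [[2.2,0,0],0,4.0],
    [[2.4,0,0],0,4.0],
  ],
)

```text
time: 8.8
tool_pos: [513.3, 15.6, 32.8]
tcp_rot: [-1.582, 0.002, -1.421]
contact_force: [-0.5, 1.2, 2.3]
grip_width: 40.4
```

```bash
python3 - <<'E'
from st import *
to(-59,57,18)
im=vision.capture("side"); cv2.imwrite("pics/s6.png",cv2.resize(im[170:320,230:410,::-1],None,fx=4,fy=4,interpolation=cv2.INTER_CUBIC))
im=vision.capture("scene"); cv2.imwrite("pics/sc6.png",cv2.resize(im[180:330,270:420,::-1],None,fx=4,fy=4,interpolation=cv2.INTER_CUBIC))
E
```

```text
t 8.8 p [513.3  15.6  32.8] tip [513.1  15.6  18.8] rack [-58.6  62.7] zaxis yaw 0.149 F [-0.5  1.2  2.3] w 40.4
to (-59, 57, 18) [ 0.57  0.08 -0.04]
```

View pics/s6.png

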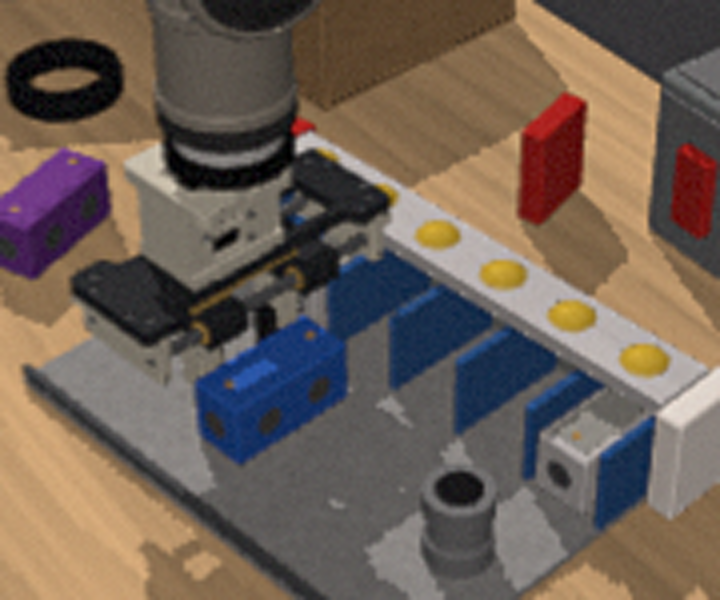

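View pics/sc6.png

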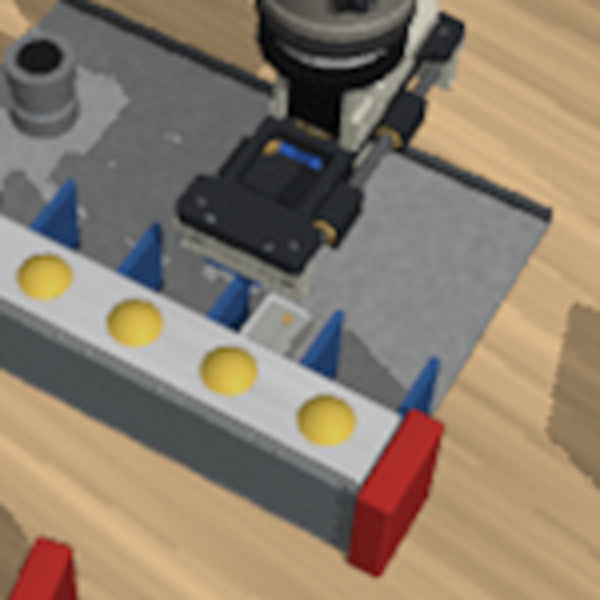

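Emit:
apply_moves(
  rows=[
    [[0.3,0,0],0,4.0],
    [[0.5,0,0],0,4.0],
    [[0.5,0,0],0,4.0],
  ],
)

```text
time: 9.28
tool_pos: [514.1, 10.3, 32.7]
tcp_rot: [-1.582, 0.001, -1.421]
contact_force: [-0.3, 0.3, 0.5]
grip_width: 40.0
```

Emit:
apply_moves(
  rows=[
    [[-1.0,0,0],0,4.0],
    [[-3.0,0,0],0,4.0],
    [[-4.0,-4,0],0,2.0],
    [[-4.0,-9,0],0,0],
    [[-4.0,-13,0],0,0],
  ],
)

```text
time: 9.9
tool_pos: [509.6, 50.6, 164.6]
tcp_rot: [-1.581, 0.001, -1.42]
contact_force: [-0.5, 0.7, -0.7]
grip_width: 14.4
```

```bash
python3 - <<'E'
from st import *
st()
for n in("wrist","side","scene"):
    im=vision.capture(n)
    if n=="wrist": print(vision.camera_info(n))
    cv2.imwrite(f"pics/{n}7.png",im[:,:,::-1])
E
```

```text
t 9.9 p [509.6  50.6 164.6] tip [509.5  50.6 150.6] rack [-57.1  97.9] zaxis yaw 0.15 F [-0.5  0.7 -0.7] w 14.4
{'mtx': array([[354.67655256,   0.        , 318.30553286],
       [  0.        , 354.67655256, 237.06262092],
       [  0.        ,   0.        ,   1.        ]]), 'distortion': array([-0.04591713,  0.        ,  0.        ,  0.        ,  0.        ]), 'rvec': array([-2.86467231, -0.21868254, -0.02738835]), 'tvec': array([-513.04931335,  -41.25197517,  314.94421338])}
```

View pics/wrist7.png

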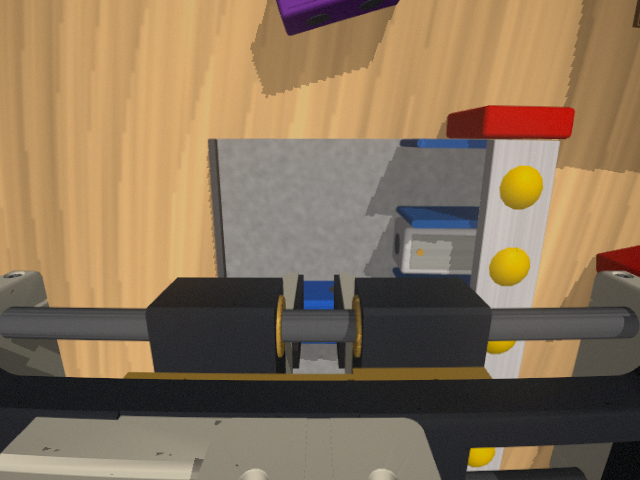

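Emit:
apply_moves(
  rows=[
    [[1.5,0,-1.5],0.18,0],
    [[3.0,0,-3.0],0.36,0],
    [[4.5,0,-4.5],0.54,0],
    [[6.0,0,-6.0],0.72,0],
    [[7.0,0,-7.3],0.9,0],
  ],
)

```text
time: 10.68
tool_pos: [447.5, -29.9, 163.7]
tcp_rot: [-1.577, -0.007, -2.327]
contact_force: [0.1, -0.1, -0.5]
grip_width: 0.2
```

Emit:
apply_moves(
  rows=[
    [[0,0,0],0.18,0],
    [[0,0,0],0.36,0],
    [[0,0,0],0.54,0],
    [[0,0,0],0.67,0],
    [[0,0,0],0.67,0],
  ],
)

```text
time: 11.3
tool_pos: [446.8, -29.6, 162.5]
tcp_rot: [-1.573, -0.012, -2.995]
contact_force: [1.2, -0.2, -0.4]
grip_width: 0.5
```

```bash
python3 - <<'E'
from st import *
o,R=st(); print(o['joint_positions'].round(2), 'tool x yaw rel rack',np.arctan2(R[1,0],R[0,0])-RK[2])
to(-130,28,130)
import json
for n in("wrist","side","scene"):
    im=vision.capture(n)
    if n=="wrist": d=vision.camera_info(n); json.dump({k:np.array(v).tolist() for k,v in d.items()},open('w8.json','w'))
    cv2.imwrite(f"pics/{n}8.png",im[:,:,::-1])
E
```

```text
t 11.3 p [446.8 -29.6 162.5] tip [446.6 -29.6 148.5] rack [-131.1   27.9] zaxis yaw -1.425 F [ 1.2 -0.2 -0.4] w 0.5
[-0.24  0.3   1.83 -0.    1.02  1.19] tool x yaw rel rack -3.1434878344378037
t 11.3 p [446.8 -29.6 162.5] tip [446.6 -29.6 148.5] rack [-131.1   27.9] zaxis yaw -1.425 F [ 1.2 -0.2 -0.4] w 0.5
to (-130, 28, 130) [-0.13  1.85 -0.01]
```

View pics/wrist8.png

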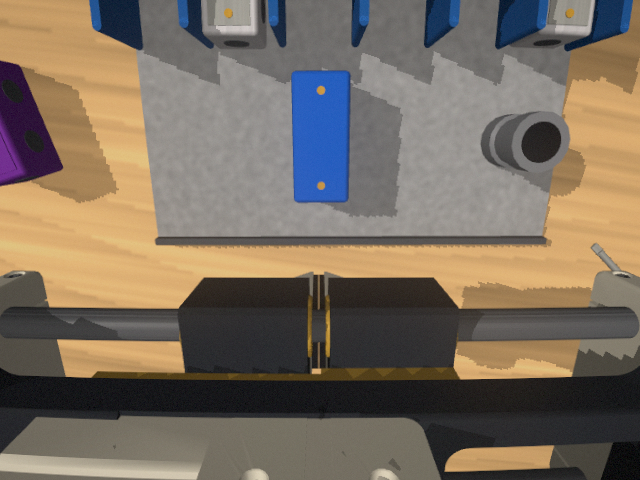

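```bash
python3 - <<'E'
from st import *
import json
setcam('w8',{k:np.array(v) for k,v in json.load(open('w8.json')).items()})
im=cv2.imread("pics/wrist8.png"); cv2.imwrite("pics/c8.png",cv2.resize(im[0:220,220:420],None,fx=3.6,fy=2.7,interpolation=cv2.INTER_CUBIC))
def rk(uv,z):
    q=ray('w8',uv,z)[:,:2]-RK[:2]; c,s=np.cos(RK[2]),np.sin(RK[2]); return np.c_[c*q[:,0]+s*q[:,1],-s*q[:,0]+c*q[:,1]].round(1)
print(rk([(292,71),(349,71),(349,201),(294,202)],51).tolist())
for y in (56,0): print(y,proj('w8',world(RK,[[7,y-3,6],[7,y+3,6],[7,y-3,62],[7,y+3,62],[20,y-3,62],[20,y+3,62]])).round(1).tolist())
E
```

```text
[[-16.9, 45.8], [-16.8, 7.9], [-104.6, 5.8], [-105.4, 45.9]]
56 [[286.5, 48.3], [278.8, 48.4], [278.6, 27.1], [269.0, 27.1], [278.2, 4.1], [268.4, 4.1]]
0 [[358.9, 48.5], [351.1, 48.4], [368.7, 27.2], [359.0, 27.2], [369.3, 4.2], [359.6, 4.2]]
```

View pics/c8.png

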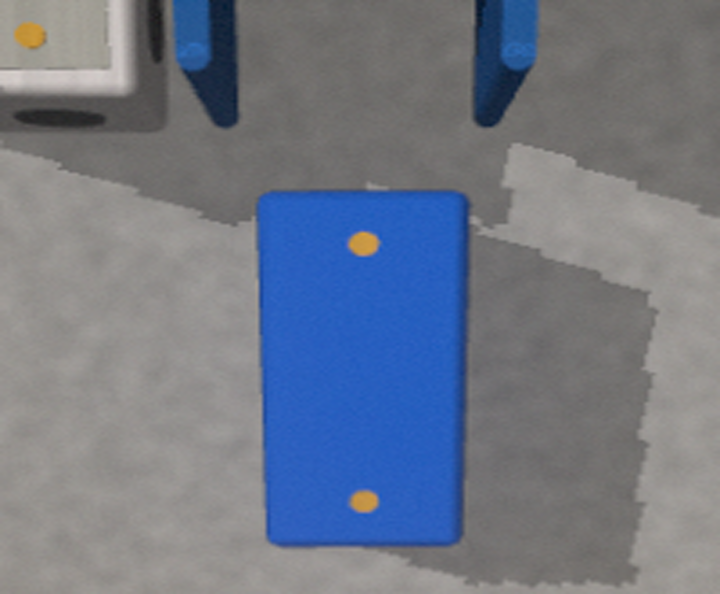

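The wrist view (box at 292–349, rows 71–202) puts the box squared up at y ≈ 26.5 in the rack frame. Gap 3's middle is at 28 with 5 mm clearance each side, and the divider noses sit where the model predicts. I descend behind the box.

Emit:
apply_moves(
  rows=[
    [[-0.3,4.0,0.05],0,0],
    [[-0.3,8.0,0.05],0,0],
    [[-0.3,11.0,0.05],0,0],
    [[-0.3,12.5,0.05],0,0],
    [[-0.3,12.8,0.05],0,0],
  ],
)

```text
time: 12.08
tool_pos: [448.1, -29.6, 34.1]
tcp_rot: [-1.573, -0.013, -2.993]
contact_force: [0.2, -1.5, -0.7]
grip_width: 0.6
```

```bash
python3 - <<'E'
from st import *
to(-40,27.5,20)
im=vision.capture("wrist"); cv2.imwrite("pics/w9.png",im[:,:,::-1])
im=vision.capture("side"); cv2.imwrite("pics/s9.png",cv2.resize(im[170:350,210:410,::-1],None,fx=3.3,fy=3.3,interpolation=cv2.INTER_CUBIC))
E
```

```text
t 12.07 p [448.1 -29.6  34.1] tip [447.9 -29.6  20.1] rack [-129.7   27.6] zaxis yaw -1.422 F [ 0.2 -1.5 -0.7] w 0.6
to (-40, 27.5, 20) [-8.97 -0.11  0.01]
```

View pics/w9.png

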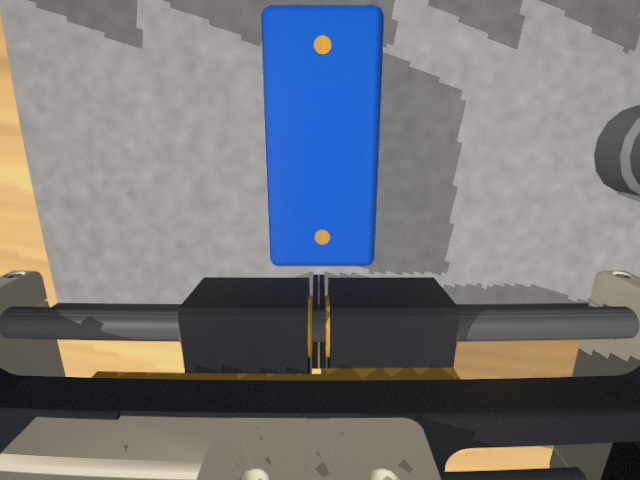

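View pics/s9.png

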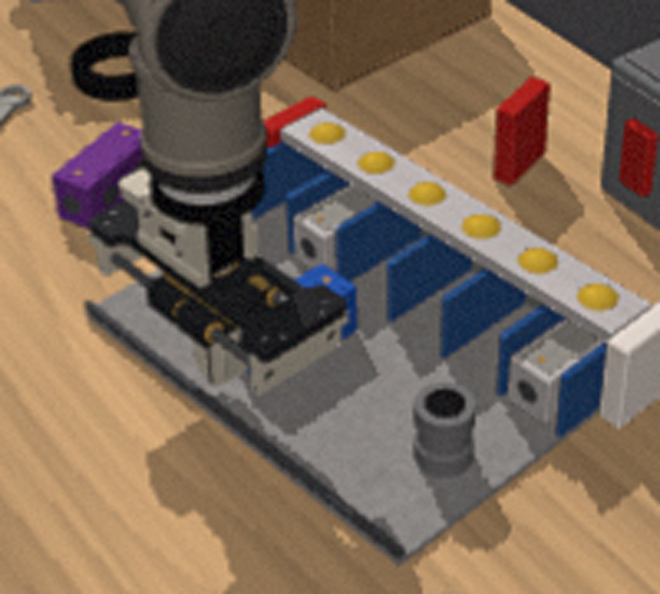

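The fingertip stands centred behind the box. I push straight in.

Emit:
apply_moves(
  rows=[
    [[-0.8,0,0],0,0],
    [[-1.6,0,0],0,0],
    [[-2.4,0,0],0,0],
    [[-3.2,0,0],0,0],
    [[-4.0,0,0],0,0],
  ],
)

```text
time: 12.8
tool_pos: [488.9, -23.8, 34.7]
tcp_rot: [-1.572, -0.011, -2.994]
contact_force: [-1.9, -0.1, 2.3]
grip_width: 0.4
```

```bash
python3 - <<'E'
from st import *
to(-5,27.5,20)
im=vision.capture("wrist"); cv2.imwrite("pics/w10.png",im[:,:,::-1])
E
```

```text
t 12.8 p [488.9 -23.8  34.7] tip [488.8 -23.8  20.7] rack [-88.5  27.4] zaxis yaw -1.423 F [-1.9 -0.1  2.3] w 0.4
to (-5, 27.5, 20) [-8.35 -0.03 -0.01]
```

View pics/w10.png

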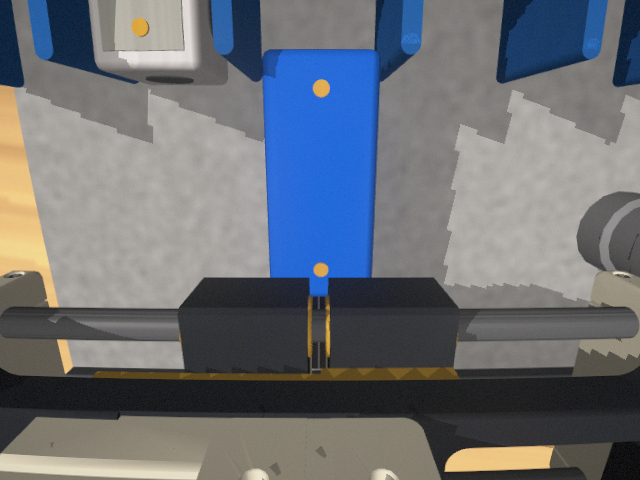

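The box front has entered the mouth with clearance on both sides, in the gap just right of the steel box. I continue the push.

Emit:
apply_moves(
  rows=[
    [[-0.8,0,0],0,0],
    [[-1.6,0,0],0,0],
    [[-2.4,0,0],0,0],
    [[-3.2,0,0],0,0],
    [[-4.0,0,0],0,0],
  ],
)

```text
time: 13.48
tool_pos: [530.3, -17.9, 34.4]
tcp_rot: [-1.572, -0.009, -2.994]
contact_force: [-2.3, -0.9, 0.9]
grip_width: 0.2
```

Emit:
apply_moves(
  rows=[
    [[-0.8,0,0],0,0],
    [[-1.6,0,0],0,0],
    [[-2.4,0,0],0,0],
    [[-3.0,0,0],0,0],
    [[-3.4,0,0],0,0],
  ],
)

```text
time: 14.1
tool_pos: [564.2, -12.8, 34.1]
tcp_rot: [-1.572, -0.009, -2.994]
contact_force: [-2.3, -0.6, 2.8]
grip_width: 0.5
```

```bash
python3 - <<'E'
from st import *
to(-4.5,27.5,20)
im=vision.capture("wrist"); cv2.imwrite("pics/w11.png",im[:,:,::-1])
st()
E
```

```text
t 14.1 p [564.2 -12.8  34.1] tip [564.1 -12.8  20.1] rack [-12.4  27.1] zaxis yaw -1.423 F [-2.3 -0.6  2.8] w 0.5
to (-4.5, 27.5, 20) [-0.79 -0.   -0.04]
t 14.15 p [564.7 -12.8  34.1] tip [564.6 -12.8  20.1] rack [-12.   27.1] zaxis yaw -1.423 F [ 0.1 -0.5 -0.8] w 0.4
```

View pics/w11.png

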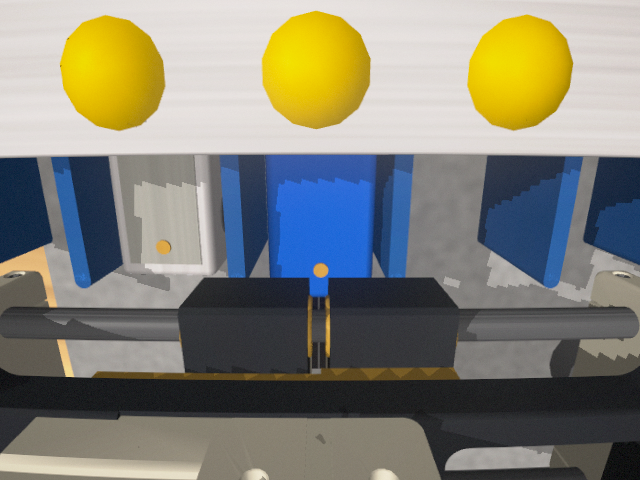

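Emit:
apply_moves(
  rows=[
    [[-0.2,0,0],0,0],
    [[-0.4,0,0],0,0],
    [[-0.6,0,0],0,0],
    [[-0.6,0,0],0,0],
  ],
)

```text
time: 14.65
tool_pos: [570.9, -11.9, 34.0]
tcp_rot: [-1.572, -0.008, -2.994]
contact_force: [0.6, -0.7, 0.1]
grip_width: 0.5
```

Emit:
apply_moves(
  rows=[
    [[-0.1,0,0],0,0],
    [[-0.1,0,0],0,0],
  ],
)

```text
time: 14.9
tool_pos: [571.6, -11.8, 34.0]
tcp_rot: [-1.572, -0.009, -2.994]
contact_force: [-3.5, -1.1, 1.1]
grip_width: -0.0
```

```bash
python3 - <<'E'
from st import *
to(-4.5,27.5,20)
E
```

```text
t 14.9 p [571.6 -11.8  34. ] tip [571.5 -11.8  20. ] rack [-4.9 27.1] zaxis yaw -1.423 F [-3.5 -1.1  1.1] w -0.0
to (-4.5, 27.5, 20) [-0.04  0.   -0.04]
```

Emit:
apply_moves(
  rows=[
    [[-0.1,0,0],0,0],
    [[-0.1,0,0],0,0],
  ],
)

```text
time: 15.15
tool_pos: [571.6, -11.7, 34.0]
tcp_rot: [-1.572, -0.011, -2.993]
contact_force: [-5.7, -1.7, 3.8]
grip_width: 0.4
```

Emit:
apply_moves(
  rows=[
    [[-0.1,0,0],0,0],
    [[-0.1,0,0],0,0],
  ],
)

```text
time: 15.4
tool_pos: [571.6, -11.7, 34.0]
tcp_rot: [-1.572, -0.013, -2.993]
contact_force: [-6.0, -0.7, 4.8]
grip_width: 0.3
```

The position is stuck while the force rises, which is what the back wall would do. One firmer nudge to confirm.

Emit:
apply_moves(
  rows=[
    [[-0.3,0,0],0,0],
    [[-0.3,0,0],0,0],
    [[-0.3,0,0],0,0],
  ],
)

```text
time: 15.78
tool_pos: [571.5, -11.7, 34.0]
tcp_rot: [-1.573, -0.02, -2.993]
contact_force: [-13.3, -4.6, 9.8]
grip_width: 0.6
```

Emit:
apply_moves(
  rows=[
    [[0.5,0,0],0,0],
    [[2.0,0,0],0,0],
    [[4.0,0,0],0,0],
    [[5.0,-3.0,0],0,0],
    [[6.0,-7.0,0],0,0],
  ],
)

```text
time: 16.4
tool_pos: [513.2, -20.5, 105.4]
tcp_rot: [-1.573, -0.02, -2.993]
contact_force: [0.2, 0.1, 1.2]
grip_width: 0.5
```

Emit:
apply_moves(
  rows=[
    [[2.0,-5.0,0],0,0],
    [[2.0,-8.0,0],0,0],
    [[2.0,-8.0,0],0,0],
  ],
)

```text
time: 16.77
tool_pos: [496.8, -23.7, 188.4]
tcp_rot: [-1.571, -0.014, -2.993]
contact_force: [0.8, -0.2, -0.6]
grip_width: 0.4
```

```bash
python3 - <<'E'
from st import *
st()
import json
for n in("wrist","side","scene"):
    im=vision.capture(n)
    if n=="wrist": d=vision.camera_info(n); json.dump({k:np.array(v).tolist() for k,v in d.items()},open('w12.json','w'))
    cv2.imwrite(f"pics/{n}12.png",im[:,:,::-1])
    if n=="side": cv2.imwrite("pics/s12.png",cv2.resize(im[170:350,210:430,::-1],None,fx=3.3,fy=3.3,interpolation=cv2.INTER_CUBIC))
E
```

```text
t 16.77 p [496.8 -23.7 188.4] tip [496.7 -23.7 174.4] rack [-80.7  26.3] zaxis yaw -1.423 F [ 0.8 -0.2 -0.6] w 0.4
```

View pics/wrist12.png

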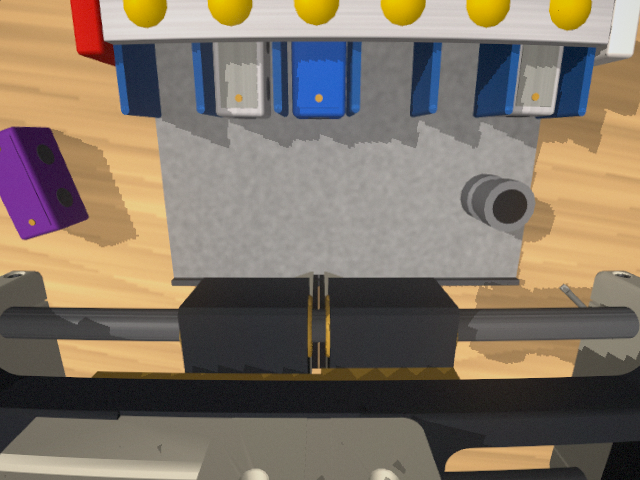

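View pics/s12.png

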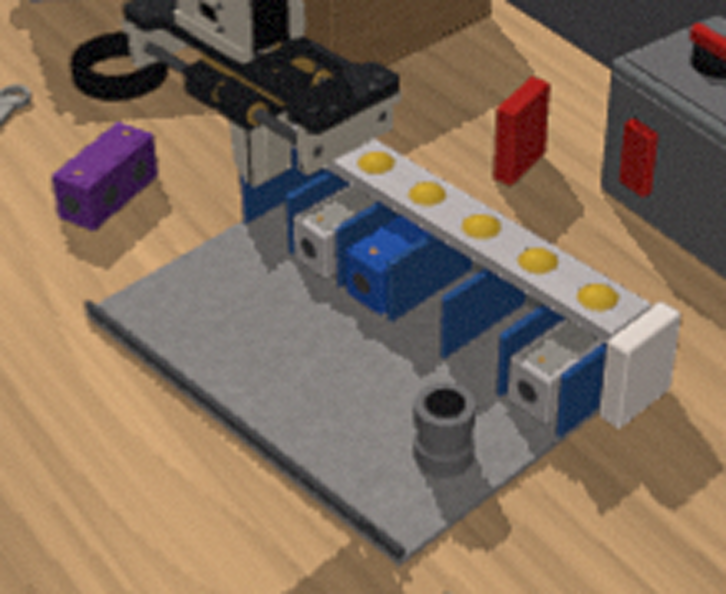

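View pics/scene12.png

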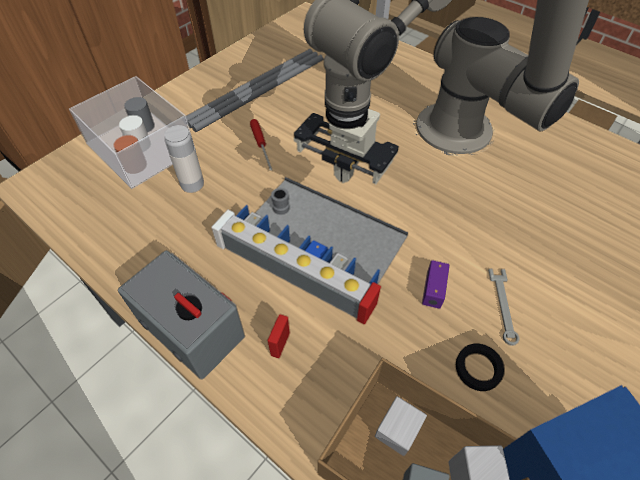

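The box sits in gap 3 and shows at wrist (320,80). Its near face is just past the noses at row 118, it is upright, and nothing else has moved. I hand the job in.

```bash
python3 - <<'E'
from plant import order
print(order.close_job())
E
```

```text
the job is handed in; nothing more can be done
None
```

The job is done and handed in at about 17 s; no verdict was reported.

- **Bumps:** I ran the closed fingertip along the rail from the red (left) end over bumps 1, 2 and 3. Bumps 2 and 3 read about 2.5–2.8 N when centred, which is roughly 4 mm of press. Bump 1 read 2.9 N just before its centre, at the same tip height. I lifted off over bump 3, about 24 mm short of where bump 4's dome begins.
- **Blue box:** I pushed it sideways, squared it up in front of gap 3, and pushed it straight in. At the end it stopped dead while the force rose to about 14 N. Its near face was then within about 0.5 mm of the fully-home position.
- **Last pictures:** The box is upright in gap 3, just proud of the divider noses. The steel boxes, coupling and bystanders look unmoved, and the gripper is clear.
- **Disagreement:** The side camera placed the rack 5–9 mm away from where the scene and wrist cameras did. I went by the wrist view, and contact bore it out.

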